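Press a chocolate mould shut in a ratchet clamp, then let it go

TASK

Press the two halves of the chocolate mould fully together with the bench clamp: close its scissor handles until the ratchet holds the halves firmly shut by itself, without over-squeezing and cracking the mould. Take the hand off and leave it locked for about two seconds so that the seam sets, then press the thumb-pad handle gently down to free the ratchet, let the clamp spring wide open with the mould still shut, and leave the other things on the table alone.

Things in the scene. Friction and masses are not known exactly. Their poses are not given: they have to be found in the camera images.
- clamp: Scissor clamp bolted to the bench on a fixed white base plate (200 x 150 x 12 mm). Origin: on the bench under the pivot; x points from pivot to jaws and mould, y left of x, z up. Two 10 mm thick steel handles point to -x, middle 65 mm above the bench. LEFT one (+y) swings about the pivot; RIGHT one (-y) is longer and only bends down. Base, jaws, mould lie beyond x = -45 mm, top 96 mm
- ring (a point): centre of the left handle's level finger ring (8 mm bar, 32 mm outer diameter, 65 mm above the bench), 146 mm from the pivot. Pushing its outer (+y) side with a shut gripper swings it 52 mm on a circle about the pivot towards the right handle and closes the clamp. Space outside it is free for 60 mm. A light spring opens the clamp again when the catch is free
- thumb (a point): centre of the top face of the right handle's solid round thumb pad (32 mm diameter, 9 mm thick, top 69.5 mm above the bench), 190 mm from the pivot, at clamp x -190, y -15 mm. This handle is a spring: pressed straight down 5 mm or more with 2 to 7 N it frees the teeth; hold it there 1 s: the clamp swings open slowly. Hard stop 13 mm down; it springs back up
- catch (a point): ratchet catch: upright blade on the right handle, 115 mm from the pivot (point at its top, 74 mm above the bench). It clicks behind each of 7 teeth under a bar on the left handle (at 0.06, 0.105, ... 0.33 rad) and stops it from opening; on letting go the handle slips back by up to one tooth (0.045 rad)
- pad: rubber nose (16 mm wide, 32 mm tall) of the moving jaw, 70 mm beyond the pivot, on a 3.2 N/mm spring; presses the mould's front half. Its origin is at the pivot. Slow push at the ring: 2 to 9 N idle or on teeth, to 11 N while the half slides, then climbs 0.75 N per mm once the halves meet. Stop at 17 N, let go: pad holds 8 to 30 N. Under 5 N at the pad is loose, over 36 N cracks the mould
- handle (a joint): angle of the left handle (rad): 0 = clamp wide open, grows as it closes, 0.36 = end stop. The mould rests on an adjusting screw set differently each time (8.6 mm range), so the angle where its halves meet is anywhere from about 0.085 to 0.20 rad and must be felt
- front (a joint): travel of the mould's front half on its dowels (m): 0 = fully apart, 0.005 = halves fully together; tight dowels (4 N) hold it where it is pushed. The mould is two clear upright plates 85 x 12 x 75 mm between the jaws
- brush: pastry brush, 210 mm long, wooden, lying on the bench right of the clamp; bystander
- bowl: white bowl, 100 mm across, 45 mm tall, left of the clamp; bystander
- scraper: steel scraper 100 x 80 x 13 mm with wooden grip, on the left; bystander

How it is judged:
By the outcome, as a careful person would: the job done as asked, in the order asked, and still so for the second after the job is handed in, with the robot touching nothing.
It also fails if it takes over 64 s, if anything falls off the work surface, if the arm or the gripper's body presses on something with over 40 N, if the wrist force passes 120 N, or if a joint passes its speed limit or range.

ROBOT

A 6-joint arm with a two-finger parallel gripper is mounted at the origin on the work surface. World frame = base frame: x ahead of the robot, y to its left, z up, the work surface at z = 0. Lengths are in mm, angles in rad, forces in N, time in s.
With the tool pointing down it reaches from about 275 to 1000 mm from the base axis. Payload 8.4 kg.
Tool frame: the origin (TCP) lies on the mounting face of the last link; the fingertips stand 173 mm ahead of it and the grasp point (between the pads) lies 155 mm ahead of it; z points along the fingers, y is the line along which they close (so a half turn about z gives the same grasp; the last joint's range is limited). The gripper opens to 85 mm and grips with 20 to 120 N. Pads are 22 mm wide; open, the fingers measure 114 mm over their backs; the gripper's body (76 mm by 85 mm) begins 54 mm behind the grasp point. The pads swing forward as they close: fully open they stand 13 mm farther back than shut.
Start: joints at [1.343, 0.353, 1.633, -0, 1.155, -0.002], TCP at [139.927, 609.139, 404.681] pointing down, gripper open.
Joint ranges: [-2.63, 2.63], [-0.92, 2.1], [0.06, 2.66], [-1.3, 4.44], [0, 2.69], [-3.02, 3.02]. Speed limits (rad/s): [2.22, 2.22, 2.79, 3.14, 3.14, 3.14].

INTERFACE

Orientations are given as [roll, pitch, yaw] about the fixed x, y, z axes, in that order (R = Rz(yaw) Ry(pitch) Rx(roll)).
In Python, from rig import r gives the robot as it stands.
- The arm moves only by the tool apply_moves, never from a script. Its argument "deltas" is a list of rows, each an object with "claw": the gripper command: -1 is fully open, 1 is shut, values between are in proportion; "delta_pos": the shift along the tool's x, y, z in cm, a list of three; "yaw": the turn about the tool's z in rad. In form: [{"claw": claw, "delta_pos": [tx, ty, tz], "yaw": yaw}, ...]. A call has 1 to 8 rows; each row shifts and turns the commanded pose from where the row before left it, along the tool's axes as they then stand; what a row does not reach is not made up. A row lasts 1/8 s, in which the tool goes at most 62.5 mm and 10.7 degrees, less where a joint would pass 70% of its speed; a pose out of reach is approached as far as the arm can. A call with a gripper value outside its range is refused whole. The fingers move at their own pace and stop on an object; "grip_force" is the grip in N (left out, the last holds). Time passes only in rows, so rows that do not move let the fingers close. It gives the time, the measured TCP pose, the force, the opening and the grip force at its end, in the units of the state.
- r.sense(): the state, without advancing time (a new reading comes with each control period).
- r.grab_frame(name): name is "scene" or "top" or "wrist"; returns a dict with "img" (400x640x3 uint8, blue, green, red), "z_map" (400x640 float32, mm along the optical axis (not along the pixel's ray), 0 where there is no reading), "fx", "fy", "cx", "cy" (pixels), "eye" and "rotation" of the camera in the world; the wrist camera has in their place "T_tool_cam" (4x4, takes a point from camera to tool coordinates, whose origin is the TCP and whose axes are the flange's). Camera axes: x right, y up, looking along -z (the intrinsics and any distortion apply to the point x, -y, -z); pixel columns grow to the right and rows downward; lengths in mm; the calibration is good to about 2 mm. A picture is of the moment at which its call begins: read the wrist's pose just before it.
- r.sign_off(): hands the job in; it is judged then, once.
The state is a dict: "clock": time; "qpos": joint angles; "qvel": joint speeds; "joint_efforts": joint torques, N m; "eef_pos": TCP position; "tcp_rot": TCP orientation; "contact_force": force on the tool from outside, world axes, zero at the start; "wrist_torque": the same for the moment, N m; "opening": opening from 0.0 (shut) to 1.0 (fully open); "grasp_force": force on a finger pad.
Only numpy, scipy, OpenCV 4.12 (cv2) and the standard library are available. Lean on these libraries where they do the work, as an engineer would, in place of code of your own. Each camera call takes 0.05 s, during which the arm holds its last target. There are 200 camera calls.

## Working session

There is one attempt and no reset: what is moved stays moved. The work goes in short steps, Python scripts to look and compute and a tool call to move; the robot and the scene stay as the last step left them, time stands still between calls to the robot, and variables do not carry over. Pictures are saved under pics/ and viewed, at most 10 in all, crops included, and the job is handed in when it is done.

Besides the shell and the picture viewer there is one more tool, called after "Request:" as a command line: name --argument value ..., lists and objects as JSON in quotes. apply_moves: Moves the arm, as the interface text tells. Its arguments: {"type":"object","properties":{"deltas":{"type":"array"},"grip_force":{"type":"number"}},"required":["deltas"]}

```bash
mkdir -p pics; ls
cat > h.py <<'E'
import numpy as np, cv2
from rig import r
def P(f,u,v,z=None):
    # pixel -> world; z: plane height, else depth
    c=np.array([(u-f["cx"])/f["fx"],-(v-f["cy"])/f["fy"],-1.0])
    R=np.array(f["rotation"]); e=np.array(f["eye"])
    d=R@c
    t=(z-e[2])/d[2] if z is not None else np.median([x for x in f["z_map"][v-1:v+2,u-1:u+2].ravel() if x>0])
    return e+t*d
E
python3 - <<'E'
from h import *
import pickle
print(r.sense())
for n in("top","scene"):
    f=r.grab_frame(n); cv2.imwrite(f"pics/{n}.png",f["img"]); pickle.dump(f,open(n+".pkl","wb"))
    print(n,f["eye"],f["rotation"],f["fx"],f["cx"],f["cy"],f.keys())
E
```

```text
pics
{'clock': 0.0, 'qpos': array([ 1.34257969e+00,  3.53621022e-01,  1.63419022e+00, -4.24245214e-05,
        1.15520115e+00, -2.40792215e-03]), 'qvel': array([-9.69645579e-06, -4.15994924e-04, -6.61320137e-04, -5.17596461e-04,
       -3.55683509e-04,  1.92441191e-04]), 'joint_efforts': array([ 2.10513746e-03, -6.05243683e+01, -3.42061722e+01,  1.42768804e-04,
        9.42763902e-03, -1.89145629e-05]), 'eef_pos': array([139.8860596 , 608.87542116, 403.954456  ]), 'tcp_rot': array([-3.14017283e+00,  3.53700990e-05,  2.91580112e+00]), 'contact_force': array([-0.24607766, -0.45614942,  0.46343145]), 'wrist_torque': array([ 0.00695448, -0.02101237,  0.00105514]), 'grasp_force': 0.0, 'opening': 1.0057525787755903}
top [ 420.81317166  113.87643034 1253.09967021] [ 0.13409328 -0.0154728  -1.572644  ] 473.39790090850244 317.20011318582226 189.33204746643943 dict_keys(['img', 'z_map', 'fx', 'fy', 'cx', 'cy', 'eye', 'rotation'])
scene [940.24294057 736.45109927 915.6949419 ] [0.70332973 0.00538279 2.62652158] 499.59465852900144 319.73286154025374 205.07097185303607 dict_keys(['img', 'z_map', 'fx', 'fy', 'cx', 'cy', 'eye', 'rotation'])
```

View pics/top.png

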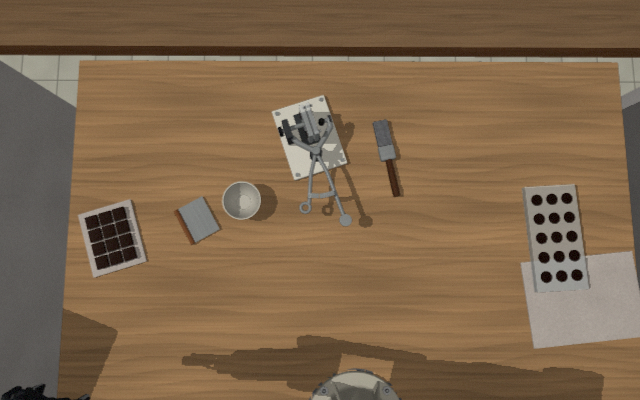

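View pics/scene.png

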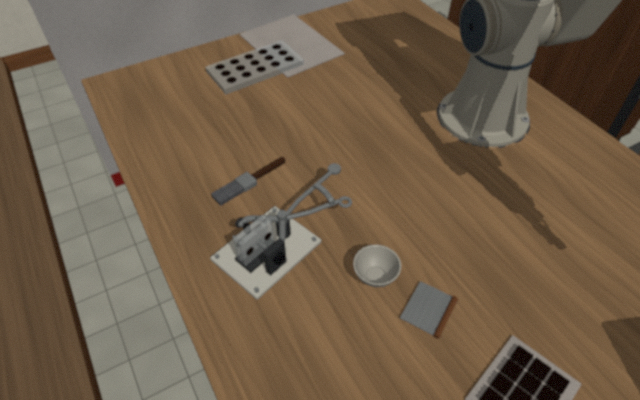

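The top view shows the clamp at (318,150), its ring near (305,207) and its thumb pad near (345,220). The bowl is at (241,201). I'll enlarge it to read the pixels.

```bash
sed -i 's/R=np.array(f\["rotation"\])/R=Rotation.from_euler("xyz",f["rotation"]).as_matrix()/; 1a from scipy.spatial.transform import Rotation' h.py
python3 - <<'E'
from h import *
import pickle
f=pickle.load(open("top.pkl","rb"))
cv2.imwrite("pics/c.png",cv2.resize(f["img"][90:235,265:405],None,fx=4,fy=4,interpolation=cv2.INTER_CUBIC))
for n,u,v,z in(("ring",305,207,65),("thumb",345,220,69.5),("pivot",317,151,75),("bowl",241,201,45),("c1",272,109,12),("c2",324,96,12),("c3",347,165,12),("c4",295,179,12)): print(n,P(f,u,v,z).round(),P(f,u,v).round())
E
```

```text
ring [536. 126.  65.] [543. 127.  -1.]
thumb [503.  26.  70.] [503.  26.  70.]
pivot [678.  96.  75.] [676.  96.  83.]
bowl [554. 290.  45.] [558. 296.   4.]
c1 [807. 216.  12.] [811. 217.  -0.]
c2 [844.  75.  12.] [846.  75.   7.]
c3 [654.  15.  12.] [656.  14.   1.]
c4 [616. 153.  12.] [616. 153.  10.]
```

View pics/c.png

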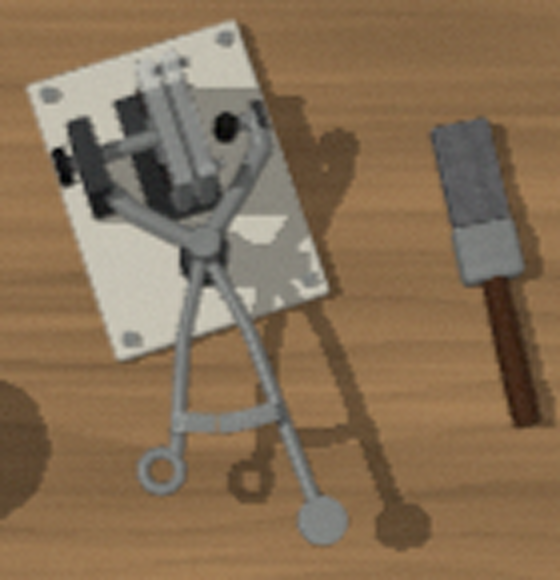

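Request:
apply_moves --deltas '[{"claw": 1, "delta_pos": [-3.05, -2.1, 0], "yaw": 0}, {"claw": 1, "delta_pos": [-3.05, -2.1, 0], "yaw": 0}, {"claw": 1, "delta_pos": [-3.05, -2.1, 0], "yaw": 0}, {"claw": 1, "delta_pos": [-3.05, -2.1, 0], "yaw": 0}, {"claw": 1, "delta_pos": [-3.05, -2.1, 0], "yaw": 0}, {"claw": 1, "delta_pos": [-3.05, -2.1, 0], "yaw": 0}, {"claw": 1, "delta_pos": [-3.05, -2.1, 0], "yaw": 0}, {"claw": 1, "delta_pos": [-3.05, -2.1, 0], "yaw": 0}]' --grip_force 40

```text
clock: 1.1
eef_pos: [340.7, 389.7, 404.5]
tcp_rot: [-3.141, -0.0, 2.916]
contact_force: [0.1, -0.2, -0.5]
opening: 0.003
grasp_force: 0.0
```

Request:
apply_moves --deltas '[{"claw": 1, "delta_pos": [-3.05, -2.1, 0], "yaw": 0}, {"claw": 1, "delta_pos": [-3.05, -2.1, 0], "yaw": 0}, {"claw": 1, "delta_pos": [-3.05, -2.1, 0], "yaw": 0}, {"claw": 1, "delta_pos": [-3.05, -2.1, 0], "yaw": 0}, {"claw": 1, "delta_pos": [-3.05, -2.1, 0], "yaw": 0}, {"claw": 1, "delta_pos": [-3.05, -2.1, 0], "yaw": 0}, {"claw": 1, "delta_pos": [-3.05, -2.1, 0], "yaw": 0}, {"claw": 1, "delta_pos": [-3.05, -2.1, 0], "yaw": 0}]'

```text
clock: 2.1
eef_pos: [540.9, 171.4, 404.4]
tcp_rot: [-3.141, -0.0, 2.916]
contact_force: [0.2, 0.2, 0.4]
opening: 0.0
grasp_force: 0.0
```

Request:
apply_moves --deltas '[{"claw": 1, "delta_pos": [0, 0, 0], "yaw": 0.179}, {"claw": 1, "delta_pos": [0, 0, 0], "yaw": 0.179}, {"claw": 1, "delta_pos": [0, 0, 0], "yaw": 0.179}, {"claw": 1, "delta_pos": [0, 0, 0], "yaw": 0.179}, {"claw": 1, "delta_pos": [0, 0, 0], "yaw": 0.179}, {"claw": 1, "delta_pos": [0, 0, 0], "yaw": 0.179}, {"claw": 1, "delta_pos": [0, 0, 0], "yaw": 0.179}, {"claw": 1, "delta_pos": [0, 0, 0], "yaw": 0.179}]'

```text
clock: 3.1
eef_pos: [540.2, 172.4, 404.3]
tcp_rot: [-3.141, 0.0, 1.478]
contact_force: [0.2, -0.2, -0.0]
opening: -0.002
grasp_force: 0.0
```

Run:
```python
from h import *
import pickle
s=r.sense(); f=r.grab_frame("wrist"); f["s"]=s
print(np.round(f["T_tool_cam"],2),f["fx"])
cv2.imwrite("pics/w.png",f["img"]); pickle.dump(f,open("w.pkl","wb"))
```

```text
[[-0.    0.96  0.29 74.59]
 [ 1.    0.   -0.   -0.15]
 [-0.    0.29 -0.96 30.34]
 [ 0.    0.    0.    1.  ]] 309.2014540714741
```

View pics/w.png

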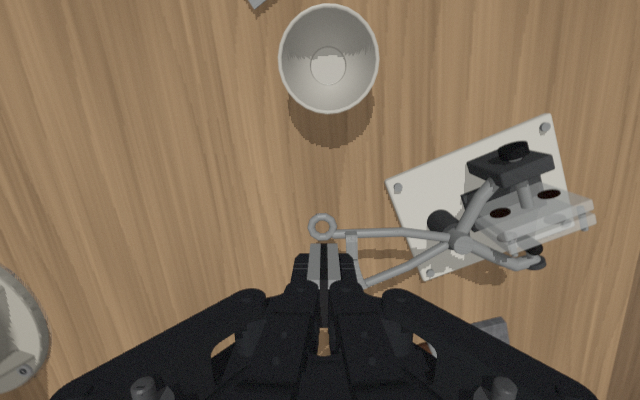

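Wrist view: the ring centre is at (322,227) and the pivot at (461,240). The thumb pad is hidden behind the fingers.

Run:
```python
from h import *
import pickle
f=pickle.load(open("w.pkl","rb")); s=f["s"]
R=Rotation.from_euler("xyz",s["tcp_rot"]).as_matrix(); T=f["T_tool_cam"]
for n,u,v,z in(("ring",322,227,68),("pivot",461,240,82),("tip",324,246,231)):
    d=R@T[:3,:3]@np.array([(u-f["cx"])/f["fx"],-(v-f["cy"])/f["fy"],-1]); e=s["eef_pos"]+R@T[:3,3]
    print(n,(e+(z-e[2])/d[2]*d).round(1), R[:,0].round(3),R[:,1].round(3))
g=pickle.load(open("top.pkl","rb"))
for u,v,z in((305.2,207.5,67),(345.7,220,69.5),(316.2,150.7,82)): print(P(g,u,v,z).round(1))
```

```text
ring [534.1 125.5  68. ] [ 0.093  0.996 -0.   ] [ 0.996 -0.093 -0.001]
pivot [675.3 103.5  82. ] [ 0.093  0.996 -0.   ] [ 0.996 -0.093 -0.001]
tip [540.9 179.7 231. ] [ 0.093  0.996 -0.   ] [ 0.996 -0.093 -0.001]
[534.7 125.5  67. ]
[503.   24.   69.5]
[677.2  97.8  82. ]
```

Request:
apply_moves --deltas '[{"claw": 1, "delta_pos": [0, 0, 3], "yaw": 0}, {"claw": 1, "delta_pos": [0, 0, 3], "yaw": 0}, {"claw": 1, "delta_pos": [0, 0, 3], "yaw": 0}, {"claw": 1, "delta_pos": [0, 0, 3], "yaw": 0}, {"claw": 1, "delta_pos": [0, 0, 3], "yaw": 0}, {"claw": 1, "delta_pos": [0, 0, 2], "yaw": 0}, {"claw": 1, "delta_pos": [0, 0, 0.9], "yaw": 0}, {"claw": 1, "delta_pos": [0, 0, 0], "yaw": 0}]'

```text
clock: 4.15
eef_pos: [540.2, 172.4, 225.3]
tcp_rot: [-3.141, 0.0, 1.485]
contact_force: [0.1, 0.4, 0.2]
opening: 0.0
grasp_force: 0.0
```

Request:
apply_moves --deltas '[{"claw": 1, "delta_pos": [-0.3, 0, 0], "yaw": 0}, {"claw": 1, "delta_pos": [-0.3, 0, 0], "yaw": 0}, {"claw": 1, "delta_pos": [-0.3, 0, 0], "yaw": 0}, {"claw": 1, "delta_pos": [-0.3, 0, 0], "yaw": 0}, {"claw": 1, "delta_pos": [-0.3, 0, 0], "yaw": 0}, {"claw": 1, "delta_pos": [-0.2, 0, 0], "yaw": 0}, {"claw": 1, "delta_pos": [0, 0, 0], "yaw": 0}]'

```text
clock: 5.03
eef_pos: [538.8, 155.3, 225.7]
tcp_rot: [-3.141, 0.0, 1.484]
contact_force: [0.5, -0.2, 0.8]
opening: -0.001
grasp_force: 0.0
```

Request:
apply_moves --deltas '[{"claw": 1, "delta_pos": [-0.1, 0, 0], "yaw": 0}, {"claw": 1, "delta_pos": [-0.1, 0, 0], "yaw": 0}, {"claw": 1, "delta_pos": [-0.1, 0, 0], "yaw": 0}, {"claw": 1, "delta_pos": [-0.1, 0, 0], "yaw": 0}, {"claw": 1, "delta_pos": [-0.1, 0, 0], "yaw": 0}, {"claw": 1, "delta_pos": [-0.1, 0, 0], "yaw": 0}]'

```text
clock: 5.78
eef_pos: [538.2, 149.6, 225.7]
tcp_rot: [-3.141, -0.0, 1.484]
contact_force: [-1.4, 2.8, 0.8]
opening: -0.002
grasp_force: 1.5
```

Request:
apply_moves --deltas '[{"claw": 1, "delta_pos": [-0.1, 0, 0], "yaw": 0}, {"claw": 1, "delta_pos": [-0.1, 0, 0], "yaw": 0}, {"claw": 1, "delta_pos": [-0.1, 0, 0], "yaw": 0}, {"claw": 1, "delta_pos": [-0.1, 0, 0], "yaw": 0}, {"claw": 1, "delta_pos": [-0.1, 0, 0], "yaw": 0}, {"claw": 1, "delta_pos": [-0.1, 0, 0], "yaw": 0}]'

```text
clock: 6.52
eef_pos: [537.4, 144.0, 225.6]
tcp_rot: [-3.141, -0.001, 1.484]
contact_force: [-1.8, 3.6, -0.1]
opening: -0.0
grasp_force: 1.4
```

Request:
apply_moves --deltas '[{"claw": 1, "delta_pos": [-0.1, 0, 0], "yaw": 0}, {"claw": 1, "delta_pos": [-0.1, 0, 0], "yaw": 0}, {"claw": 1, "delta_pos": [-0.1, 0, 0], "yaw": 0}, {"claw": 1, "delta_pos": [-0.1, 0, 0], "yaw": 0}]'

```text
clock: 7.02
eef_pos: [537.1, 139.9, 225.6]
tcp_rot: [-3.141, -0.001, 1.483]
contact_force: [-3.5, 7.6, 0.4]
opening: -0.004
grasp_force: 4.0
```

Request:
apply_moves --deltas '[{"claw": 1, "delta_pos": [-0.1, 0, 0], "yaw": 0}, {"claw": 1, "delta_pos": [-0.1, 0, 0], "yaw": 0}, {"claw": 1, "delta_pos": [-0.1, 0, 0], "yaw": 0}]'

```text
clock: 7.4
eef_pos: [537.1, 136.5, 225.7]
tcp_rot: [-3.142, 0.0, 1.484]
contact_force: [-2.3, 4.3, 0.5]
opening: 0.001
grasp_force: 1.7
```

Request:
apply_moves --deltas '[{"claw": 1, "delta_pos": [-0.1, 0, 0], "yaw": 0}, {"claw": 1, "delta_pos": [-0.1, 0, 0], "yaw": 0}, {"claw": 1, "delta_pos": [-0.1, 0, 0], "yaw": 0}]'

```text
clock: 7.78
eef_pos: [536.9, 133.8, 225.7]
tcp_rot: [-3.141, -0.001, 1.483]
contact_force: [-3.3, 8.8, 0.0]
opening: 0.001
grasp_force: 3.7
```

Request:
apply_moves --deltas '[{"claw": 1, "delta_pos": [-0.1, 0, 0], "yaw": 0}, {"claw": 1, "delta_pos": [-0.1, 0, 0], "yaw": 0}, {"claw": 1, "delta_pos": [-0.1, 0, 0], "yaw": 0}]'

```text
clock: 8.15
eef_pos: [536.6, 130.9, 225.7]
tcp_rot: [-3.142, -0.001, 1.483]
contact_force: [-2.7, 5.0, 1.2]
opening: 0.004
grasp_force: 2.6
```

Request:
apply_moves --deltas '[{"claw": 1, "delta_pos": [-0.1, 0, 0], "yaw": 0}, {"claw": 1, "delta_pos": [-0.1, 0, 0], "yaw": 0}]'

```text
clock: 8.4
eef_pos: [536.4, 128.8, 225.7]
tcp_rot: [-3.141, -0.001, 1.483]
contact_force: [-2.9, 7.0, 0.8]
opening: 0.001
grasp_force: 3.8
```

Request:
apply_moves --deltas '[{"claw": 1, "delta_pos": [-0.1, 0, 0], "yaw": 0}, {"claw": 1, "delta_pos": [-0.1, 0, 0], "yaw": 0}]'

```text
clock: 8.65
eef_pos: [536.2, 127.1, 225.7]
tcp_rot: [-3.141, -0.001, 1.483]
contact_force: [-2.9, 9.6, 1.1]
opening: -0.001
grasp_force: 5.0
```

Request:
apply_moves --deltas '[{"claw": 1, "delta_pos": [-0.1, 0, 0], "yaw": 0}, {"claw": 1, "delta_pos": [-0.1, 0, 0], "yaw": 0}]'

```text
clock: 8.9
eef_pos: [536.1, 125.3, 225.8]
tcp_rot: [-3.141, -0.002, 1.483]
contact_force: [-3.4, 12.8, 0.6]
opening: -0.002
grasp_force: 5.8
```

Request:
apply_moves --deltas '[{"claw": 1, "delta_pos": [-0.1, 0, 0], "yaw": 0}, {"claw": 1, "delta_pos": [-0.1, 0, 0], "yaw": 0}]'

```text
clock: 9.15
eef_pos: [536.0, 122.8, 225.8]
tcp_rot: [-3.142, -0.0, 1.484]
contact_force: [-2.2, 5.7, 0.4]
opening: -0.001
grasp_force: 3.0
```

Request:
apply_moves --deltas '[{"claw": 1, "delta_pos": [-0.1, 0, 0], "yaw": 0}, {"claw": 1, "delta_pos": [-0.1, 0, 0], "yaw": 0}]'

```text
clock: 9.4
eef_pos: [535.8, 121.2, 225.8]
tcp_rot: [3.142, -0.002, 1.483]
contact_force: [-3.6, 11.3, 0.2]
opening: -0.002
grasp_force: 5.6
```

Request:
apply_moves --deltas '[{"claw": 1, "delta_pos": [-0.1, 0, 0], "yaw": 0}, {"claw": 1, "delta_pos": [-0.1, 0, 0], "yaw": 0}]'

```text
clock: 9.65
eef_pos: [535.7, 119.6, 225.8]
tcp_rot: [3.141, -0.002, 1.483]
contact_force: [-2.4, 13.5, 0.4]
opening: -0.0
grasp_force: 7.0
```

Request:
apply_moves --deltas '[{"claw": 1, "delta_pos": [-0.1, 0, 0], "yaw": 0}]'

```text
clock: 9.78
eef_pos: [535.6, 118.7, 225.8]
tcp_rot: [3.141, -0.003, 1.483]
contact_force: [-4.2, 16.3, 0.1]
opening: -0.004
grasp_force: 7.8
```

Request:
apply_moves --deltas '[{"claw": 1, "delta_pos": [0, 0, 0], "yaw": 0}, {"claw": 1, "delta_pos": [0, 0, 0], "yaw": 0}]'

```text
clock: 10.02
eef_pos: [535.6, 118.7, 225.8]
tcp_rot: [3.141, -0.002, 1.483]
contact_force: [-2.7, 14.2, -0.8]
opening: 0.001
grasp_force: 6.9
```

Request:
apply_moves --deltas '[{"claw": 1, "delta_pos": [-0.05, 0, 0], "yaw": 0}, {"claw": 1, "delta_pos": [-0.05, 0, 0], "yaw": 0}]'

```text
clock: 10.28
eef_pos: [535.5, 117.7, 225.8]
tcp_rot: [3.141, -0.002, 1.483]
contact_force: [-1.3, 11.6, -0.1]
opening: 0.002
grasp_force: 5.9
```

Request:
apply_moves --deltas '[{"claw": 1, "delta_pos": [-0.05, 0, 0], "yaw": 0}, {"claw": 1, "delta_pos": [-0.05, 0, 0], "yaw": 0}, {"claw": 1, "delta_pos": [0, 0, 0], "yaw": 0}]'

```text
clock: 10.65
eef_pos: [535.4, 116.5, 225.8]
tcp_rot: [3.141, -0.002, 1.483]
contact_force: [-2.8, 12.4, 0.2]
opening: -0.002
grasp_force: 5.9
```

Request:
apply_moves --deltas '[{"claw": 1, "delta_pos": [-0.05, 0, 0], "yaw": 0}, {"claw": 1, "delta_pos": [-0.05, 0, 0], "yaw": 0}, {"claw": 1, "delta_pos": [0, 0, 0], "yaw": 0}]'

```text
clock: 11.02
eef_pos: [535.4, 115.7, 225.9]
tcp_rot: [3.141, -0.002, 1.483]
contact_force: [-2.3, 14.5, -0.1]
opening: -0.001
grasp_force: 6.7
```

Request:
apply_moves --deltas '[{"claw": 1, "delta_pos": [-0.05, 0, 0], "yaw": 0}, {"claw": 1, "delta_pos": [-0.05, 0, 0], "yaw": 0}, {"claw": 1, "delta_pos": [0, 0, 0], "yaw": 0}]'

```text
clock: 11.4
eef_pos: [535.3, 115.0, 225.9]
tcp_rot: [3.141, -0.003, 1.483]
contact_force: [-2.9, 17.2, -0.3]
opening: -0.0
grasp_force: 8.2
```

Request:
apply_moves --deltas '[{"claw": 1, "delta_pos": [0.2, 0, 0], "yaw": 0}, {"claw": 1, "delta_pos": [0.3, 0, 0], "yaw": 0}, {"claw": 1, "delta_pos": [0.5, 0, 0], "yaw": 0}, {"claw": 1, "delta_pos": [1.5, 0, 0], "yaw": 0}, {"claw": 1, "delta_pos": [2, 0, 0], "yaw": 0}, {"claw": 1, "delta_pos": [1.5, 0, 0], "yaw": 0}, {"claw": 1, "delta_pos": [0, 0, -3], "yaw": 0}, {"claw": 1, "delta_pos": [0, 0, -3.5], "yaw": 0}]'

```text
clock: 12.4
eef_pos: [540.1, 174.5, 290.8]
tcp_rot: [-3.14, 0.001, 1.485]
contact_force: [0.7, -0.1, 0.4]
opening: 0.001
grasp_force: 0.0
```

Run:
```python
from h import *
import pickle
s=r.sense();print(s["clock"],s["eef_pos"],s["contact_force"])
f=r.grab_frame("top");pickle.dump(f,open("top2.pkl","wb"))
g=r.grab_frame("scene");pickle.dump(g,open("scene2.pkl","wb"))
a=cv2.resize(f["img"][90:235,265:405],None,fx=4,fy=4,interpolation=cv2.INTER_CUBIC)[:580,:400]
b=cv2.resize(g["img"][150:295,205:355],None,fx=4,fy=4,interpolation=cv2.INTER_CUBIC)[:,:400+200]
cv2.imwrite("pics/d.png",cv2.resize(np.hstack([a,b]),None,fx=.79,fy=.79))
```

```text
12.4 [540.06885389 174.5448014  290.78153385] [ 0.68828257 -0.07525216  0.35492603]
```

View pics/d.png

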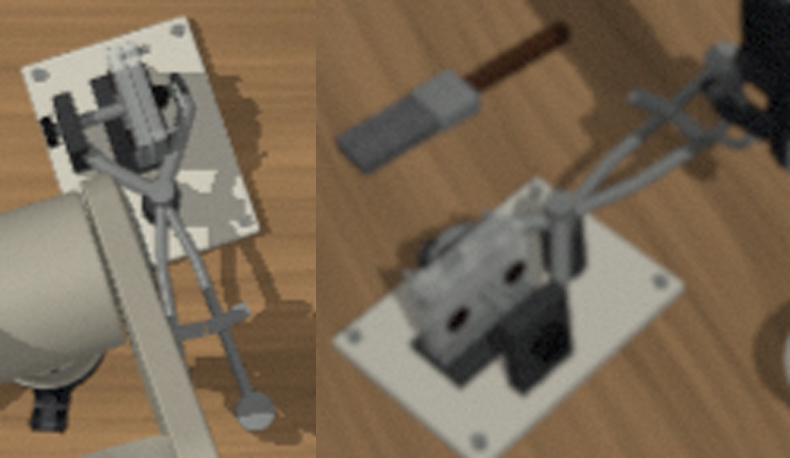

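The clamp stays locked with the ring swung in, and the mould is pressed shut. Next I'll move over the thumb pad while the seam sets.

Request:
apply_moves --deltas '[{"claw": 1, "delta_pos": [-2.5, -0.4, 0], "yaw": 0}, {"claw": 1, "delta_pos": [-2.5, -0.4, 0], "yaw": 0}, {"claw": 1, "delta_pos": [-2.5, -0.4, 0], "yaw": 0}, {"claw": 1, "delta_pos": [-2.5, -0.4, 0], "yaw": 0}, {"claw": 1, "delta_pos": [-2.5, -0.4, 0], "yaw": 0}, {"claw": 1, "delta_pos": [-2.7, -0.5, 0], "yaw": 0}, {"claw": 1, "delta_pos": [0, 0, 0], "yaw": 0}, {"claw": 1, "delta_pos": [0, 0, 0], "yaw": 0}]'

```text
clock: 13.5
eef_pos: [502.5, 24.8, 290.5]
tcp_rot: [3.142, -0.0, 1.484]
contact_force: [0.6, 0.0, -0.1]
opening: -0.004
grasp_force: 0.0
```

Run:
```python
from h import *
s=r.sense();print(s["clock"],s["eef_pos"],s["contact_force"])
f=r.grab_frame("wrist")
g=r.grab_frame("scene")
b=cv2.resize(g["img"][110:255,255:405],None,fx=3,fy=3,interpolation=cv2.INTER_CUBIC)
a=f["img"][:,150:490]
cv2.imwrite("pics/e.png",np.hstack([a,b[:400]]))
```

```text
13.5 [502.5345151   24.77665658 290.49576529] [ 0.56504785  0.04861575 -0.0714042 ]
```

View pics/e.png

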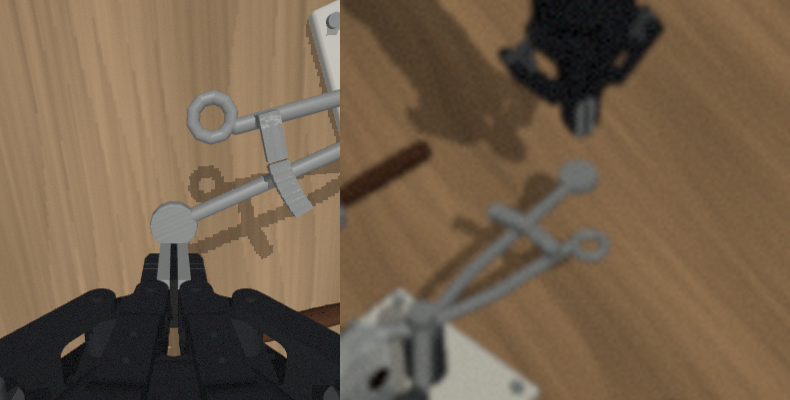

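Wrist view: the thumb pad at (323,224) lines up with the fingers, which are at about (324,246). The ring and bar are clear. I'll descend now.

Request:
apply_moves --deltas '[{"claw": 1, "delta_pos": [0, 0, 1], "yaw": 0}, {"claw": 1, "delta_pos": [0, 0, 1], "yaw": 0}, {"claw": 1, "delta_pos": [0, 0, 1], "yaw": 0}, {"claw": 1, "delta_pos": [0, 0, 0.8], "yaw": 0}, {"claw": 1, "delta_pos": [0, 0, 0.5], "yaw": 0}, {"claw": 1, "delta_pos": [0, 0, 0], "yaw": 0}, {"claw": 1, "delta_pos": [0, 0, 0], "yaw": 0}, {"claw": 1, "delta_pos": [0, 0, 0], "yaw": 0}]'

```text
clock: 14.6
eef_pos: [502.4, 24.1, 248.0]
tcp_rot: [3.141, -0.0, 1.484]
contact_force: [0.8, -0.7, 0.3]
opening: -0.002
grasp_force: 0.0
```

Request:
apply_moves --deltas '[{"claw": 1, "delta_pos": [0, 0, 0.1], "yaw": 0}, {"claw": 1, "delta_pos": [0, 0, 0.1], "yaw": 0}, {"claw": 1, "delta_pos": [0, 0, 0.1], "yaw": 0}, {"claw": 1, "delta_pos": [0, 0, 0.1], "yaw": 0}, {"claw": 1, "delta_pos": [0, 0, 0.1], "yaw": 0}, {"claw": 1, "delta_pos": [0, 0, 0], "yaw": 0}]'

```text
clock: 15.35
eef_pos: [502.3, 24.2, 242.8]
tcp_rot: [-3.142, 0.0, 1.484]
contact_force: [-0.4, -0.6, 4.0]
opening: 0.002
grasp_force: 1.4
```

Request:
apply_moves --deltas '[{"claw": 1, "delta_pos": [0, 0, 0.1], "yaw": 0}, {"claw": 1, "delta_pos": [0, 0, 0.1], "yaw": 0}, {"claw": 1, "delta_pos": [0, 0, 0], "yaw": 0}]'

```text
clock: 15.72
eef_pos: [502.3, 24.1, 240.7]
tcp_rot: [3.142, 0.0, 1.484]
contact_force: [-1.0, -0.2, 4.9]
opening: 0.002
grasp_force: 2.3
```

Request:
apply_moves --deltas '[{"claw": 1, "delta_pos": [0, 0, 0.1], "yaw": 0}, {"claw": 1, "delta_pos": [0, 0, 0.1], "yaw": 0}, {"claw": 1, "delta_pos": [0, 0, 0], "yaw": 0}]'

```text
clock: 16.1
eef_pos: [502.4, 24.1, 238.5]
tcp_rot: [3.141, -0.0, 1.484]
contact_force: [0.2, -1.0, 2.0]
opening: 0.001
grasp_force: 0.8
```

Request:
apply_moves --deltas '[{"claw": 1, "delta_pos": [0, 0, 0.1], "yaw": 0}, {"claw": 1, "delta_pos": [0, 0, 0.1], "yaw": 0}, {"claw": 1, "delta_pos": [0, 0, 0.1], "yaw": 0}, {"claw": 1, "delta_pos": [0, 0, 0], "yaw": 0}]'

```text
clock: 16.6
eef_pos: [502.4, 24.2, 235.7]
tcp_rot: [3.141, -0.0, 1.484]
contact_force: [-1.0, -0.3, 3.4]
opening: 0.002
grasp_force: 1.1
```

Request:
apply_moves --deltas '[{"claw": 1, "delta_pos": [0, 0, 0], "yaw": 0}, {"claw": 1, "delta_pos": [0, 0, 0], "yaw": 0}, {"claw": 1, "delta_pos": [0, 0, 0], "yaw": 0}, {"claw": 1, "delta_pos": [0, 0, 0], "yaw": 0}, {"claw": 1, "delta_pos": [0, 0, 0], "yaw": 0}, {"claw": 1, "delta_pos": [0, 0, 0], "yaw": 0}, {"claw": 1, "delta_pos": [0, 0, 0], "yaw": 0}, {"claw": 1, "delta_pos": [0, 0, 0], "yaw": 0}]'

```text
clock: 17.6
eef_pos: [502.3, 24.2, 235.7]
tcp_rot: [3.141, 0.0, 1.484]
contact_force: [0.9, -0.6, 2.8]
opening: -0.0
grasp_force: 1.1
```

Request:
apply_moves --deltas '[{"claw": 1, "delta_pos": [0, 0, 0], "yaw": 0}, {"claw": 1, "delta_pos": [0, 0, 0], "yaw": 0}, {"claw": 1, "delta_pos": [0, 0, 0], "yaw": 0}, {"claw": 1, "delta_pos": [0, 0, 0], "yaw": 0}]'

```text
clock: 18.1
eef_pos: [502.3, 24.2, 235.7]
tcp_rot: [3.141, -0.0, 1.484]
contact_force: [1.2, -0.8, 2.5]
opening: -0.001
grasp_force: 1.1
```

Run:
```python
from h import *
f=r.grab_frame("wrist")
g=r.grab_frame("scene")
b=cv2.resize(g["img"][130:275,205:355],None,fx=3,fy=3,interpolation=cv2.INTER_CUBIC)
a=f["img"][:,150:490]
cv2.imwrite("pics/f.png",np.hstack([a,b[:400]]))
```

```text
(no output)
```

View pics/f.png

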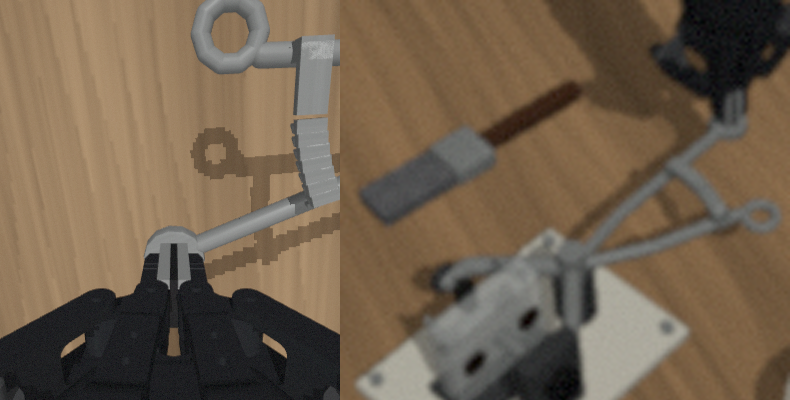

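The catch is free: the teeth show past the blade and the ring has swung out. I'll hold a little longer, then lift off slowly.

Request:
apply_moves --deltas '[{"claw": 1, "delta_pos": [0, 0, 0], "yaw": 0}, {"claw": 1, "delta_pos": [0, 0, 0], "yaw": 0}, {"claw": 1, "delta_pos": [0, 0, 0], "yaw": 0}, {"claw": 1, "delta_pos": [0, 0, 0], "yaw": 0}, {"claw": 1, "delta_pos": [0, 0, 0], "yaw": 0}, {"claw": 1, "delta_pos": [0, 0, 0], "yaw": 0}, {"claw": 1, "delta_pos": [0, 0, 0], "yaw": 0}, {"claw": 1, "delta_pos": [0, 0, 0], "yaw": 0}]'

```text
clock: 19.2
eef_pos: [502.3, 24.2, 235.7]
tcp_rot: [3.142, 0.0, 1.484]
contact_force: [1.1, 0.6, 2.1]
opening: -0.001
grasp_force: 1.1
```

Request:
apply_moves --deltas '[{"claw": 1, "delta_pos": [0, 0, -0.2], "yaw": 0}, {"claw": 1, "delta_pos": [0, 0, -0.3], "yaw": 0}, {"claw": 1, "delta_pos": [0, 0, -0.5], "yaw": 0}, {"claw": 1, "delta_pos": [0, 0, -2], "yaw": 0}, {"claw": 1, "delta_pos": [0, 0, -3], "yaw": 0}, {"claw": 1, "delta_pos": [0, 0, -3], "yaw": 0}, {"claw": 1, "delta_pos": [0, 0, -3], "yaw": 0}, {"claw": 1, "delta_pos": [0, 0, 0], "yaw": 0}]'

```text
clock: 20.2
eef_pos: [502.7, 24.2, 357.8]
tcp_rot: [3.138, -0.0, 1.484]
contact_force: [0.2, 0.2, 0.5]
opening: 0.002
grasp_force: 0.0
```

Request:
apply_moves --deltas '[{"claw": 1, "delta_pos": [-1, -3, 0], "yaw": 0}, {"claw": 1, "delta_pos": [-1, -3, 0], "yaw": 0}, {"claw": 1, "delta_pos": [-1, -3, 0], "yaw": 0}, {"claw": 1, "delta_pos": [0, 0, 0], "yaw": 0}]'

```text
clock: 20.7
eef_pos: [407.6, 1.8, 354.6]
tcp_rot: [-3.138, 0.0, 1.483]
contact_force: [0.7, 0.3, -0.1]
opening: 0.0
grasp_force: 0.0
```

Run:
```python
from h import *
f=r.grab_frame("top")
g=r.grab_frame("scene")
b=cv2.resize(g["img"][150:295,205:355],None,fx=4,fy=4,interpolation=cv2.INTER_CUBIC)
a=cv2.resize(f["img"][90:235,265:405],None,fx=4,fy=4,interpolation=cv2.INTER_CUBIC)[:,:400]
cv2.imwrite("pics/g.png",cv2.resize(np.hstack([a,b]),None,fx=.79,fy=.79))
```

```text
(no output)
```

View pics/g.png

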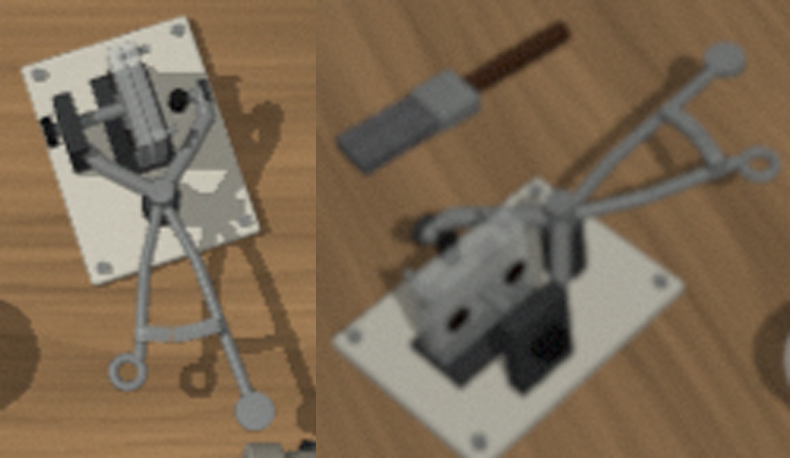

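The ring is back at its start pixel (161,470 in the crop), so the clamp is wide open. The mould halves are still together, and the brush and bowl look untouched.

```bash
python3 -c "
from rig import r
print(r.sign_off())"
```

```text
the job is handed in; nothing more can be done
None
```

The job is handed in: I closed the clamp to about 17 N at the ring and left it locked hands-off for about 3 s. I then freed it with a thumb press of about 5 N at most, and it sprang wide open with the mould still looking shut in the last pictures, at about 21 s on the clock.

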